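# Stack the restocking cartons on their trays

## Task

Restock the two trays. In the blue tray build one stack: the white carton with the orange end at the bottom, the equally large one with the green end on it, and the smaller, flatter one with the magenta end on top; the small tall carton with the blue end goes into the yellow tray. Leave every carton upright, centred and square (long side along the long side of its tray or of the carton below), and do not shove aside or knock over the brown dropper bottle.

Things in the scene. Friction and masses are not known exactly. Their poses are not given: they have to be found in the camera images.
- carton_orange: White carton with an orange band at one end, closed and rigid, 58 (x) by 106 (y) by 43 (z) mm, loose, about 0.12 kg. Origin: centre of its underside; z up, x along its short side, y along its long side.
- carton_green: White carton with a green band at one end, closed and rigid, 58 (x) by 106 (y) by 43 (z) mm, loose, about 0.12 kg. Origin: centre of its underside; z up, x along its short side, y along its long side.
- carton_magenta: White carton with a magenta band at one end, closed and rigid, 50 (x) by 82 (y) by 36 (z) mm, loose, about 0.05 kg. Origin: centre of its underside; z up, x along its short side, y along its long side.
- carton_blue: Small tall white carton with a blue band at one end, closed and rigid, 40 (x) by 60 (y) by 52 (z) mm, loose, about 0.06 kg. Origin: centre of its underside; z up, x along its short side, y along its long side.
- tray_blue: Blue shallow plastic supply tray that does not move, 100 mm (x) by 150 mm (y) outside with walls 4 mm thick. Its floor is 4 mm and its rim 12 mm above the couch; a 50 mm wide lip sticks out 10 mm at each short end. Origin: centre of the tray at the height of the couch top; z up, x along its short side, y along its long side.
- tray_yellow: Yellow shallow plastic supply tray that does not move, 100 mm (x) by 150 mm (y) outside with walls 4 mm thick. Its floor is 4 mm and its rim 12 mm above the couch; a 50 mm wide lip sticks out 10 mm at each short end. Origin: centre of the tray at the height of the couch top; z up, x along its short side, y along its long side.
- dropper_bottle: Brown dropper bottle with a black top, 33 mm across and 102 mm tall, standing loose; a bystander to be left alone. Origin: centre of its underside; z up.

How it is judged:
By the outcome, as a careful person would: the job done as asked, in the order asked, and still so for the second after the job is handed in, with the robot touching nothing.
It also fails if it takes over 120 s, if anything falls off the work surface, if the arm or the gripper's body presses on something with over 40 N, if the wrist force passes 120 N, or if a joint passes its speed limit or range.

## Robot

A 6-joint arm with a two-finger parallel gripper is mounted at the origin on a cart in front of the work surface, level with it; the furniture and walls round the work are solid. World frame = base frame: x ahead of the robot, y to its left, z up, the work surface at z = 0. Lengths are in m, angles in rad, forces in N, time in s.
With the tool pointing down it reaches from about 0.325 to 0.9 m from the base axis. Payload 6.1 kg.
Tool frame: the origin (TCP) lies midway between the tips of the shut fingers; the grasp point (between the pads) lies 19 mm behind it (manip.hold_point_z is the distance from the TCP to the grasp point, in m); z points along the fingers, y is the line along which they close (so a half turn about z gives the same grasp; the last joint's range is limited). The gripper opens to 87 mm and grips with 3 to 60 N. Pads are 19 mm wide; open, the fingers measure 117 mm over their backs; the gripper's body (75 mm by 190 mm) begins 51 mm behind the grasp point.
Start: joints at [-1.241, 0.22, 1.526, -0, 1.395, -0.126], TCP at [0.275, -0.561, 0.189] pointing down, gripper open.
Joint ranges: [-2.98, 2.98], [-0.91, 2.08], [0.09, 2.57], [-1.24, 4.39], [0.2, 2.65], [-2.68, 2.68]. Speed limits (rad/s): [2.57, 2.57, 3.01, 3.14, 3.14, 3.14].

## Interface

Orientations are given as [roll, pitch, yaw] about the fixed x, y, z axes, in that order (R = Rz(yaw) Ry(pitch) Rx(roll)).
In Python, from station import manip gives the robot as it stands.
- The arm moves only by the tool send_rows, never from a script. Its arguments are lists of equal length, an entry for each row: "jaw": the opening, from -1 (shut) to 1 (fully open); "travel": the shift along the tool's x, y, z in m, a list of three; "delta_rot": the turn, a rotation vector about the tool's x, y, z in rad, a list of three. A call has 1 to 5 rows; each row shifts and turns the commanded pose from where the row before left it, along the tool's axes as they then stand; what a row does not reach is not made up. A row lasts 1/10 s, in which the tool goes at most 50 mm and 8.59 degrees, less where a joint would pass 70% of its speed; a pose out of reach is approached as far as the arm can. A call is refused whole if a number of a shift passes 0.05 or a number of a turn 0.15, either way. A call with a gripper value outside its range is refused whole. The fingers move at their own pace and stop on an object; the grip force is fixed at half the most. Time passes only in rows, so rows that do not move let the fingers close. It gives the time, the measured TCP pose, the force, the opening and the grip force at its end, in the units of the state.
- manip.get_obs(): the state, without advancing time (a new reading comes with each control period).
- manip.read_camera(name): name is "side" or "top" or "wrist"; returns the picture (480x640x3 uint8, red, green, blue); there is no depth.
- manip.camera_params(name): a dict with "intrinsics" (3x3 intrinsics, pixels), "distortion" ([k1, k2, p1, p2, k3] as OpenCV has them; the pictures are not rectified), "position" and "attitude" of the camera in the world. Camera axes: x right, y down, z forward; pixel columns grow to the right and rows downward; lengths in m; the calibration is good to about 2 mm. A picture is of the moment at which its call begins: read the wrist's pose just before it. camera_params takes no time and is no camera call; for the wrist camera it gives the pose at the moment of the call.
- manip.close_job(): hands the job in; it is judged then, once.
The state is a dict: "t": time; "joint_pos": joint angles; "joint_velocities": joint speeds; "joint_efforts": joint torques, N m; "tcp_pos": TCP position; "eef_rot": TCP orientation; "wrist_force": force on the tool from outside, world axes, zero at the start; "moment": the same for the moment, N m; "finger_gap": finger opening in m; "finger_force": force on a finger pad.
Only numpy, scipy, OpenCV 4.12 (cv2) and the standard library are available. Lean on these libraries where they do the work, as an engineer would, in place of code of your own. Each camera call takes 0.05 s, during which the arm holds its last target. There are 200 camera calls.

## Working session

There is one attempt and no reset: what is moved stays moved. The work goes in short steps, Python scripts to look and compute and a tool call to move; the robot and the scene stay as the last step left them, time stands still between calls to the robot, and variables do not carry over. Pictures are saved under pics/ and viewed, at most 16 in all, crops included, and the job is handed in when it is done.

Besides the shell and the picture viewer there is one more tool, called after ">>>" by a JSON object that holds its "name" and its "arguments". send_rows: Moves the arm, as the interface text tells. Its arguments: {"type":"object","properties":{"jaw":{"type":"array"},"travel":{"type":"array"},"delta_rot":{"type":"array"}},"required":["jaw","travel","delta_rot"]}

```bash
mkdir -p pics; ls; python3 - <<'E'
from station import manip
import cv2,numpy as np
o=manip.get_obs();print(o)
print(manip.hold_point_z)
for n in("top","side","wrist"):
    p=manip.camera_params(n);print(n,p)
    im=manip.read_camera(n);np.save(f"pics/{n}0.npy",im);cv2.imwrite(f"pics/{n}0.png",im[...,::-1])
E
```

```text
pics
{'t': 0.0, 'joint_pos': array([-1.24107554e+00,  2.21233846e-01,  1.52759526e+00,  1.70575085e-05,
        1.39469803e+00, -1.26099213e-01]), 'joint_velocities': array([-0.00106235,  0.00053692, -0.00054854, -0.00174139,  0.00080381,
       -0.00213603]), 'joint_efforts': array([ 8.14963605e-04, -4.94602919e+01, -3.87383974e+01,  7.00934208e-02,
        5.70843124e-02, -1.37174784e-04]), 'tcp_pos': array([ 0.27490598, -0.56054072,  0.18804092]), 'eef_rot': array([-3.13967564e+00, -2.59945682e-04,  4.55816750e-01]), 'wrist_force': array([ 0.01769413, -0.06926284, -0.30659251]), 'moment': array([-0.01102298, -0.04214204, -0.03758463]), 'finger_force': 0.0, 'finger_gap': 0.08716863326842744}
0.0187
top {'intrinsics': array([[468.56203681,   0.        , 324.71116201],
       [  0.        , 468.56203681, 245.50747259],
       [  0.        ,   0.        ,   1.        ]]), 'distortion': array([0.03182982, 0.        , 0.        , 0.        , 0.        ]), 'position': array([0.38012477, 0.00960966, 1.08282485]), 'attitude': array([-3.02473124, -0.01930787, -1.56366095])}
side {'intrinsics': array([[528.23343294,   0.        , 315.41631683],
       [  0.        , 528.23343294, 232.99555338],
       [  0.        ,   0.        ,   1.        ]]), 'distortion': array([-0.09532736,  0.        ,  0.        ,  0.        ,  0.        ]), 'position': array([0.66200965, 1.06059628, 0.600022  ]), 'attitude': array([-2.04047495, -0.01646291,  2.99958253])}
wrist {'intrinsics': array([[360.94307287,   0.        , 318.71706357],
       [  0.        , 360.94307287, 245.50357694],
       [  0.        ,   0.        ,   1.        ]]), 'distortion': array([-0.0525842,  0.       ,  0.       ,  0.       ,  0.       ]), 'position': array([ 0.33410347, -0.53309324,  0.38402842]), 'attitude': array([ 2.89774219e+00,  1.85800862e-03, -1.11469182e+00])}
```

View pics/top0.png

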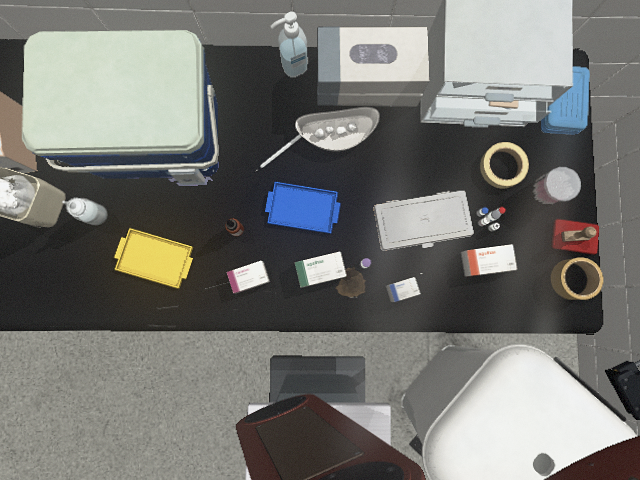

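View pics/side0.png

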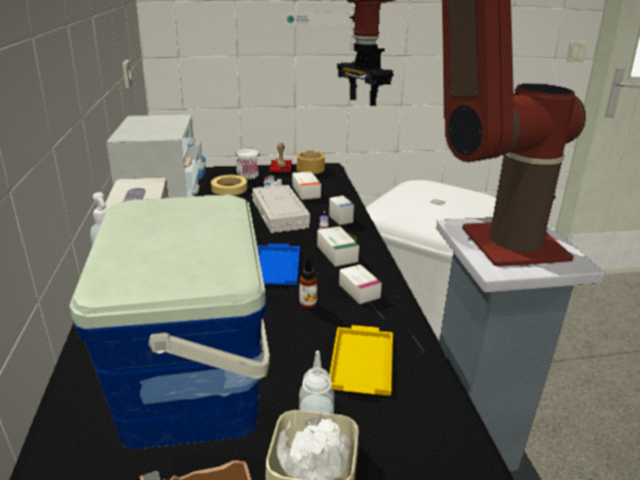

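Top view: the cartons are orange (489,260), green (320,269), magenta (247,277) and blue (404,289). The blue tray is at (302,206), the yellow tray at (154,257) and the bottle at (234,227). The side view shows the same layout, with every carton standing upright.

```bash
cat > h.py <<'E'
import numpy as np,cv2
from scipy.spatial.transform import Rotation as R
from station import manip
def cam(n): 
    p=manip.camera_params(n); return p,R.from_euler('xyz',p['attitude']).as_matrix()
def ray(c,uv):
    p,M=c; u=cv2.undistortPoints(np.array(uv,float).reshape(-1,1,2),p['intrinsics'],p['distortion'])[:,0]
    return np.c_[u,np.ones(len(u))]@M.T
def onplane(c,uv,z):
    d=ray(c,uv);o=c[0]['position']; return o+d*((z-o[2])/d[:,2])[:,None]
def two(c1,p1,c2,p2):
    d1,d2=ray(c1,[p1])[0],ray(c2,[p2])[0];o1,o2=c1[0]['position'],c2[0]['position']
    s=np.linalg.lstsq(np.c_[d1,-d2],o2-o1,rcond=None)[0]
    a,b=o1+s[0]*d1,o2+s[1]*d2; return (a+b)/2,np.linalg.norm(a-b)
def proj(c,P):
    p,M=c; q=(np.atleast_2d(P)-p['position'])@M
    return cv2.projectPoints(q,np.zeros(3),np.zeros(3),p['intrinsics'],p['distortion'])[0][:,0]
def blobs(im,lo,hi,amin=15):
    m=cv2.inRange(cv2.cvtColor(im,cv2.COLOR_RGB2HSV),lo,hi)
    cs,_=cv2.findContours(m,cv2.RETR_EXTERNAL,cv2.CHAIN_APPROX_NONE)
    return sorted([c for c in cs if cv2.contourArea(c)>=amin],key=cv2.contourArea,reverse=True)
E
python3 - <<'E'
from h import *
c=cam('top')
for n,uv in dict(orange=(489,260),green=(320,269),mag=(247,277),blue=(404,289),ty=(154,257),tb=(302,206),bot=(234,227)).items(): print(n,onplane(c,[uv],.04 if n[0]!='t' else .01).round(3))
im=np.load('pics/top0.npy')
a=cv2.resize(im[225:315,215:435],None,fx=3.6,fy=3.6,interpolation=2); b=cv2.resize(im[225:315,435:535],None,fx=2.4,fy=2.4)
cv2.imwrite('pics/crop1.png',a[...,::-1])
E
```

```text
orange [[ 0.473 -0.378  0.04 ]]
green [[0.45 0.   0.04]]
mag [[0.431 0.162 0.04 ]]
blue [[ 0.407 -0.187  0.04 ]]
ty [[0.476 0.378 0.01 ]]
tb [[0.598 0.043 0.01 ]]
bot [[0.543 0.194 0.04 ]]
```

View pics/crop1.png

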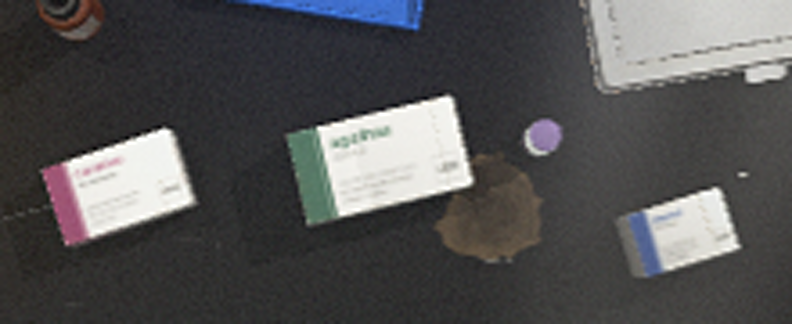

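View pics/wrist0.png

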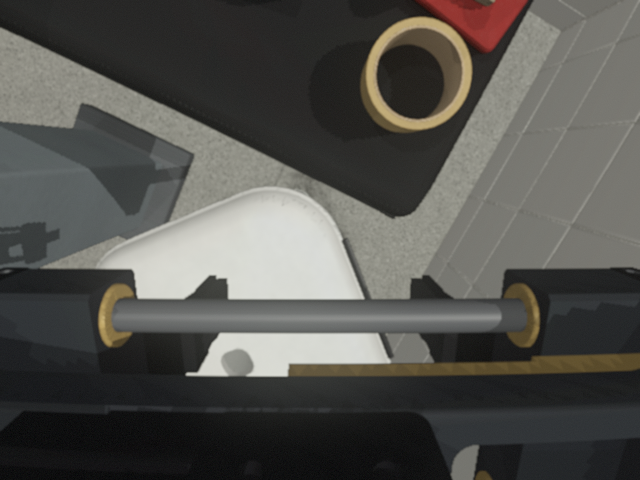

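The crop shows the magenta, green and blue top faces clearly, tilted about 14°. The wrist view shows only the floor and the tape roll at (415,75). Next I measure coarse poses from the top view.

```bash
cat >> h.py <<'E'
BAND=dict(orange=((5,120,110),(16,255,255)),green=((65,60,40),(90,255,200)),magenta=((155,100,90),(175,255,255)),blue=((106,80,90),(118,255,255)))
def topface(im,uv,r=45,thr=150):
    """light blob (white + band) containing/nearest uv -> minAreaRect in pixels"""
    hsv=cv2.cvtColor(im,cv2.COLOR_RGB2HSV)
    m=((hsv[...,2]>thr)|((hsv[...,1]>90)&(hsv[...,2]>75))).astype(np.uint8)
    w=np.zeros_like(m);u,v=map(int,uv);w[max(0,v-r):v+r,max(0,u-r):u+r]=1
    m=cv2.morphologyEx(m*w,cv2.MORPH_OPEN,np.ones((3,3)))
    cs,_=cv2.findContours(m,cv2.RETR_EXTERNAL,cv2.CHAIN_APPROX_NONE)
    return max(cs,key=cv2.contourArea)
def rect(P):
    (cx,cy),(w,h),a=cv2.minAreaRect((P[:,:2]*1000).astype(np.float32))
    if w>h: a-=90; w,h=h,w
    a=(a+90)%180   # yaw of long axis, deg
    return round(cx,1),round(cy,1),round(w,1),round(h,1),round(a,1)
E
python3 - <<'E'
from h import *
c=cam('top');im=np.load('pics/top0.npy')
for n,uv,r,z in [('orange',(489,260),32,.043),('green',(320,269),30,.043),('magenta',(247,277),26,.036),('blue',(404,289),22,.052)]:
    print(n,rect(onplane(c,topface(im,uv,r)[:,0],z)))
for n,lo,hi,in [('ty',(22,120,120),(34,255,255)),('tb',(106,150,110),(120,255,255))]:
    for b in blobs(im,lo,hi,400)[:2]:
        print(n,b.mean((0,1)).round(),rect(onplane(c,b[:,0],.012)))
s=cam('side')
print('cooler base front', onplane(s,[(262,430),(262,300)],0), onplane(c,[(205,180),(60,165)],.2),onplane(c,[(205,150),(25,150)],.32))
# wrist cam in tool frame
w=cam('wrist');o=manip.get_obs();T=R.from_euler('xyz',o['eef_rot']).as_matrix()
print((w[0]['position']-o['tcp_pos'])@T, T.T@w[1])
E
```

```text
orange (474.1, -382.0, 58.3, 105.2, 98.0)
green (452.2, -8.6, 57.2, 85.8, 104.2)
magenta (432.7, 161.4, 48.8, 83.0, 109.0)
blue (407.3, -185.9, 39.3, 58.2, 107.4)
ty [153. 258.] (475.0, 378.9, 99.7, 169.5, 73.8)
tb [302. 207.] (595.8, 42.3, 99.6, 170.0, 81.0)
cooler base front [[0.65196217 0.51048845 0.        ]
 [0.63352936 0.17387682 0.        ]] [[0.60799939 0.2233844  0.2       ]
 [0.63273179 0.49589569 0.2       ]] [[0.6280738  0.19606377 0.32      ]
 [0.62245644 0.48688175 0.32      ]]
[ 0.06529496  0.00101548 -0.19588671] [[ 2.36058527e-04 -9.70373146e-01 -2.41611054e-01]
 [ 9.99999967e-01  2.53734372e-04 -4.20448552e-05]
 [ 1.02104227e-04 -2.41611036e-01  9.70373174e-01]]
```

>>> {"name": "send_rows", "arguments": {"jaw": [0.7, 0.7, 0.7, 0.7, 0.7], "travel": [[0.049, -0.007, 0], [0.049, -0.007, 0], [0.049, -0.007, 0], [0.049, -0.007, 0], [0.049, -0.007, 0]], "delta_rot": [[0, 0, 0], [0, 0, 0], [0, 0, 0], [0, 0, 0], [0, 0, 0]]}}

```text
t: 0.65
tcp_pos: [0.4809, -0.4205, 0.1889]
eef_rot: [-3.141, 0.0, 0.455]
wrist_force: [0.4, -1.0, 0.4]
finger_gap: 0.0738
finger_force: 0.0
```

>>> {"name": "send_rows", "arguments": {"jaw": [0.7, 0.7, 0.7, 0.7, 0.7], "travel": [[0, 0, 0], [0, 0, 0], [0, 0, 0], [0, 0, 0], [0, 0, 0]], "delta_rot": [[0, 0, -0.139], [0, 0, -0.139], [0, 0, -0.139], [0, 0, -0.139], [0, 0, -0.139]]}}

```text
t: 1.15
tcp_pos: [0.4796, -0.4216, 0.1886]
eef_rot: [-3.141, -0.0, 1.157]
wrist_force: [0.7, 0.3, 0.2]
finger_gap: 0.0742
finger_force: 0.0
```

>>> {"name": "send_rows", "arguments": {"jaw": [0.7, 0.7, 0.7, 0.7, 0.7], "travel": [[0, 0, 0], [0, 0, 0], [0, 0, 0], [0, 0, 0], [0, 0, 0]], "delta_rot": [[0, 0, -0.139], [0, 0, -0.139], [0, 0, -0.139], [0, 0, -0.139], [0, 0, 0]]}}

```text
t: 1.65
tcp_pos: [0.4795, -0.4217, 0.1887]
eef_rot: [-3.141, -0.001, 1.708]
wrist_force: [0.4, 0.1, -0.4]
finger_gap: 0.0742
finger_force: 0.0
```

```bash
cat >> h.py <<'E'
def wristlook(tag,P,z,r):
    c=cam('wrist');im=manip.read_camera('wrist');cv2.imwrite(f'pics/{tag}.png',im[...,::-1])
    uv=proj(c,[[P[0],P[1],z]])[0]; k=topface(im,uv,r)
    x,y,w,h=cv2.boundingRect(k)
    print(tag,'roi',uv.round(),'bbox',x,y,w,h,rect(onplane(c,k[:,0],z)))
    t=cam('top');tim=np.load('pics/top0.npy');return c,k,im
def quad(k):
    """corners of a convex blob"""
    hu=cv2.convexHull(k)
    for e in np.linspace(.01,.1,40):
        q=cv2.approxPolyDP(hu,e*cv2.arcLength(hu,True),True)
        if len(q)<=4: break
    return q[:,0].astype(float)
E
python3 - <<'E'
from h import *
c,k,im=wristlook('w1',(.474,-.382),.043,110)
t=cam('top');kt=topface(np.load('pics/top0.npy'),(489,260),32)
a,b=quad(kt),quad(k);print(a.tolist(),b.tolist())
A=onplane(t,a,.043)
for i,p in enumerate(a):
    uv=proj(c,A[i])[0];j=np.argmin(np.linalg.norm(b-uv,axis=1));print(two(t,p,c,b[j]))
E
```

```text
w1 roi [319. 183.] bbox 287 126 65 115 (474.5, -383.9, 58.6, 106.2, 98.0)
[[512.0, 245.0], [516.0, 269.0], [471.0, 274.0], [467.0, 250.0]] [[289.0, 127.0], [350.0, 129.0], [349.0, 239.0], [290.0, 239.0]]
(array([ 0.51011544, -0.43348316,  0.0334146 ]), np.float64(0.0029595294899578645))
(array([ 0.4538352 , -0.44156439,  0.03146661]), np.float64(0.001603916385766425))
(array([ 0.44099146, -0.33573299,  0.04340607]), np.float64(0.0012148018665711913))
(array([ 0.49573294, -0.32970944,  0.03866014]), np.float64(4.99669700761027e-05))
```

View pics/w1.png

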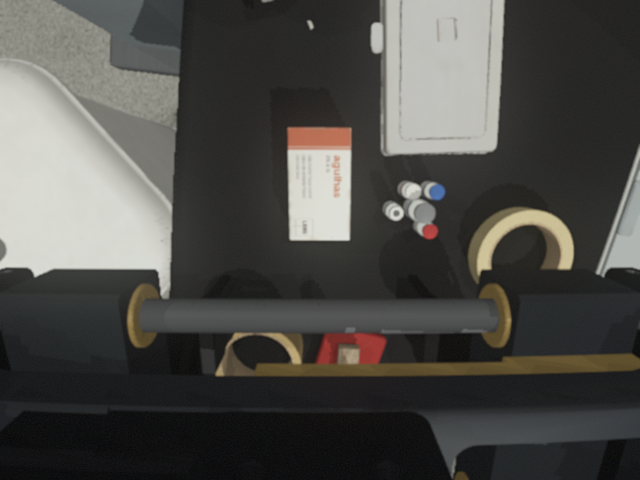

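The orange carton's corners in the wrist view are (289,127)–(349,239), and the measured size matches at top height 43 mm. The vials at (384–440,180–235) sit just beyond the right finger, so I narrow the opening and descend.

>>> {"name": "send_rows", "arguments": {"jaw": [0.56, 0.56, 0.56, 0.56, 0.56], "travel": [[0.038, 0, 0.02], [0, 0, 0.05], [0, 0, 0.05], [0, 0, 0.04], [0, 0, 0.015]], "delta_rot": [[0, 0, 0], [0, 0, 0], [0, 0, 0], [0, 0, 0], [0, 0, 0]]}}

```text
t: 2.2
tcp_pos: [0.4717, -0.3812, 0.009]
eef_rot: [-3.137, -0.007, 1.704]
wrist_force: [-0.5, 0.2, -0.2]
finger_gap: 0.0681
finger_force: 0.0
```

>>> {"name": "send_rows", "arguments": {"jaw": [0.56, -1, -1, -1, -1], "travel": [[0, 0, 0], [0, 0, 0], [0, 0, 0], [0, 0, 0], [0, 0, 0]], "delta_rot": [[0, 0, 0], [0, 0, 0], [0, 0, 0], [0, 0, 0], [0, 0, 0]]}}

```text
t: 2.7
tcp_pos: [0.4754, -0.3852, 0.0159]
eef_rot: [3.14, 0.002, 1.706]
wrist_force: [-0.5, -0.0, -0.0]
finger_gap: 0.0437
finger_force: 0.0
```

```bash
python3 - <<'E'
from h import *
o=manip.get_obs();print(o['tcp_pos'],o['finger_gap'],o['finger_force'],o['eef_rot'])
a=manip.read_camera('wrist');s=manip.read_camera('side')
s=cv2.resize(s[130:230,230:360],(520,400));cv2.imwrite('pics/g1.png',np.hstack([cv2.resize(a,(280,400)),s])[...,::-1])
E
```

```text
[ 0.47543043 -0.38523728  0.01593162] 0.043697786890315206 0.0 [3.13988731e+00 2.33749734e-03 1.70647293e+00]
```

View pics/g1.png

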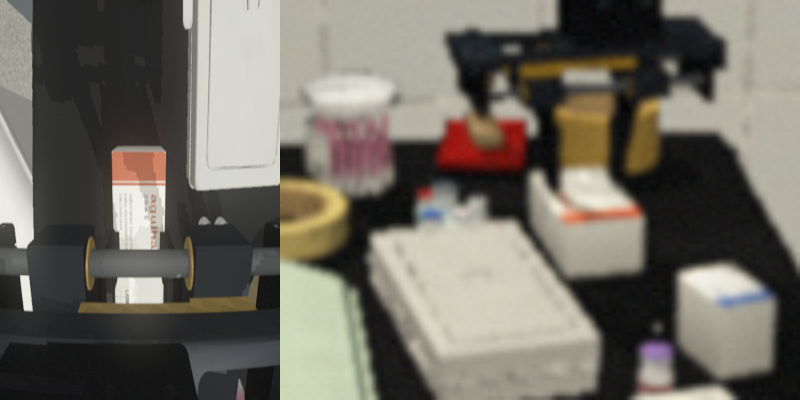

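```bash
python3 - <<'E'
from h import *
o=manip.get_obs();T=R.from_euler('xyz',o['eef_rot']).as_matrix();s=cam('side')
for d in [(0,0,0),(0,.022,0),(0,-.022,0),(0,.022,-.019),(0,-.022,-.019)]:
    P=o['tcp_pos']+T@np.array(d); print(d,P.round(3),proj(s,P)[0].round(1), (proj(s,P)[0]-[230,130])*4+[280,0])
im=manip.read_camera('top');np.save('pics/top1.npy',im)
cv2.imwrite('pics/t1.png',cv2.resize(im[215:315,430:550],None,fx=5,fy=5)[...,::-1])
E
```

```text
(0, 0, 0) [ 0.475 -0.385  0.015] [305.6 186.3] [582.48057714 225.28267564]
(0, 0.022, 0) [ 0.497 -0.382  0.015] [298.4 187. ] [553.68724142 227.88307421]
(0, -0.022, 0) [ 0.453 -0.388  0.015] [312.8 185.7] [611.0733149  222.70712926]
(0, 0.022, -0.019) [ 0.497 -0.382  0.034] [298.4 181. ] [553.77932538 203.83637575]
(0, -0.022, -0.019) [ 0.453 -0.388  0.034] [312.9 179.7] [611.4699067  198.80373239]
```

View pics/t1.png

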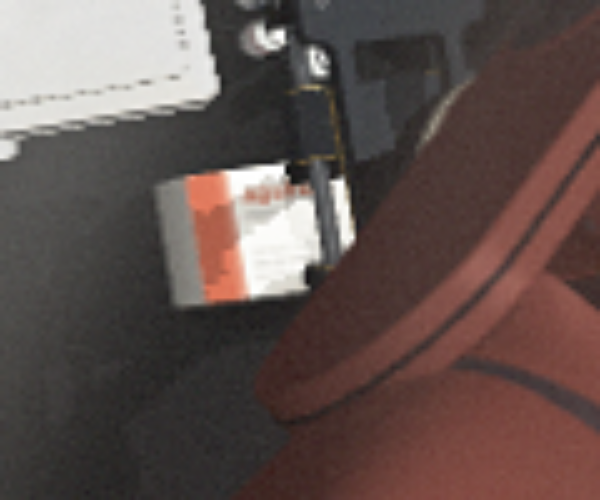

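>>> {"name": "send_rows", "arguments": {"jaw": [-1, -1, -1], "travel": [[0, 0, 0], [0, 0, 0], [0, 0, 0]], "delta_rot": [[0, 0, 0], [0, 0, 0], [0, 0, 0]]}}

```text
t: 3.15
tcp_pos: [0.4745, -0.3842, 0.014]
eef_rot: [-3.141, -0.0, 1.707]
wrist_force: [0.1, 0.4, -0.8]
finger_gap: 0.0077
finger_force: 0.0
```

```bash
python3 - <<'E'
from h import *
o=manip.get_obs();print(o['tcp_pos'],o['finger_gap'],o['finger_force'],o['wrist_force'],o['moment'])
im=manip.read_camera('wrist')
cv2.imwrite('pics/g2.png',im[...,::-1])
E
```

```text
[ 0.4744895 -0.3842033  0.0140406] 0.007667790454580863 0.0 [ 0.08030307  0.39119298 -0.75196485] [ 0.02192444 -0.09134599  0.00712942]
```

View pics/g2.png

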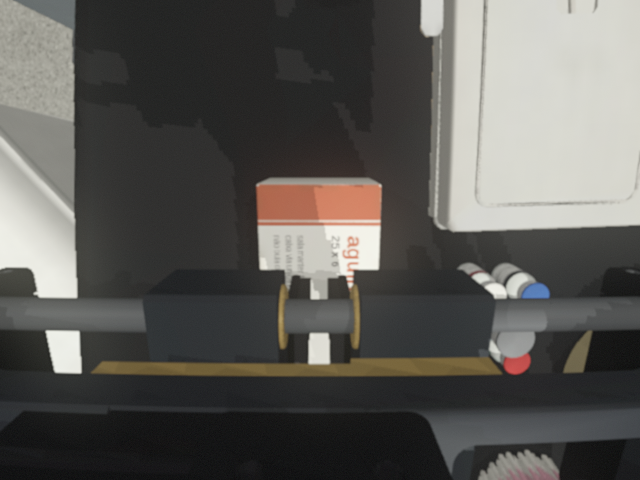

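Wrist view: the fingers (white stripe between them at (318,275–360)) have shut above the carton top, even though the reported TCP is at z=14 mm. The tips must sit higher than the TCP reading says. I'll check that against the starting side picture.

```bash
python3 - <<'E'
from h import *
s=cam('side');T=R.from_euler('xyz',[-3.1397,0,.4558]).as_matrix();p=np.array([.2749,-.5605,.188])
for d in [(0,0,0),(0,.0435,0),(0,-.0435,0),(0,.0435,-.034),(0,-.0435,-.034),(0,0,-.07)]: print(d,proj(s,p+T@np.array(d))[0].round(1))
im=np.load('pics/side0.npy');cv2.imwrite('pics/s0c.png',cv2.resize(im[50:125,325:405],None,fx=6,fy=6,interpolation=0)[...,::-1])
o=manip.get_obs();print(o['joint_pos'])
E
```

```text
(0, 0, 0) [361.7 112.8]
(0, 0.0435, 0) [353.3 110. ]
(0, -0.0435, 0) [370.5 115.8]
(0, 0.0435, -0.034) [353.7  99.5]
(0, -0.0435, -0.034) [371.1 105. ]
(0, 0, -0.07) [362.8  90.8]
[-8.09797913e-01  3.67102695e-01  1.69632925e+00 -5.02487449e-06
  1.07841430e+00 -9.45751903e-01]
```

View pics/s0c.png

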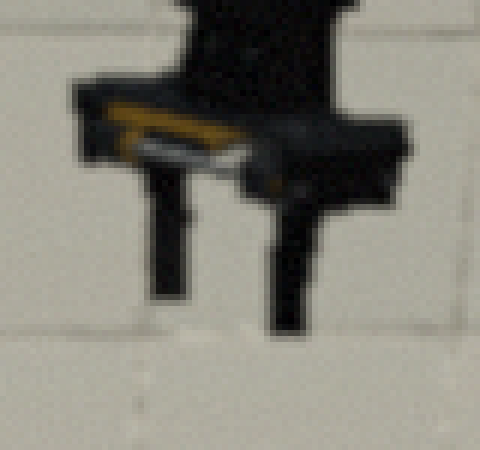

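The side crop puts the fingertips at (353,100) and (373,105.5), 34 mm above the reported TCP; the body's underside is offset by the same amount. From here on I use tip z = reported z + 0.034. I'll reopen and descend 34 mm further.

>>> {"name": "send_rows", "arguments": {"jaw": [0.56, 0.56, 0.56, 0.56, 0.56], "travel": [[0, 0, -0.01], [0, 0, 0], [0, 0, 0], [0, 0, 0], [0, 0, 0]], "delta_rot": [[0, 0, 0], [0, 0, 0], [0, 0, 0], [0, 0, 0], [0, 0, 0]]}}

```text
t: 3.7
tcp_pos: [0.4744, -0.3841, 0.024]
eef_rot: [-3.141, -0.0, 1.707]
wrist_force: [0.5, 0.1, -0.3]
finger_gap: 0.037
finger_force: 0.0
```

>>> {"name": "send_rows", "arguments": {"jaw": [0.56, 0.56, 0.56, 0.56], "travel": [[0, 0, 0], [0, 0, 0], [0, 0, 0], [0, 0, 0]], "delta_rot": [[0, 0, 0], [0, 0, 0], [0, 0, 0], [0, 0, 0]]}}

```text
t: 4.1
tcp_pos: [0.4745, -0.3842, 0.0241]
eef_rot: [-3.142, -0.0, 1.707]
wrist_force: [0.1, 0.6, -0.4]
finger_gap: 0.0652
finger_force: 0.0
```

>>> {"name": "send_rows", "arguments": {"jaw": [0.56, 0.56, 0.56, 0.56], "travel": [[0, 0, 0.005], [0, 0, 0.015], [0, 0, 0.015], [0, 0, 0.009]], "delta_rot": [[0, 0, 0], [0, 0, 0], [0, 0, 0], [0, 0, 0]]}}

```text
t: 4.5
tcp_pos: [0.4732, -0.3829, -0.0227]
eef_rot: [-3.14, -0.003, 1.707]
wrist_force: [0.4, 0.6, 0.1]
finger_gap: 0.0679
finger_force: 0.0
```

>>> {"name": "send_rows", "arguments": {"jaw": [-1, -1, -1, -1, -1], "travel": [[0, 0, 0], [0, 0, 0], [0, 0, 0], [0, 0, 0], [0, 0, 0]], "delta_rot": [[0, 0, 0], [0, 0, 0], [0, 0, 0], [0, 0, 0], [0, 0, 0]]}}

```text
t: 5.0
tcp_pos: [0.4748, -0.3845, -0.0194]
eef_rot: [3.141, 0.001, 1.707]
wrist_force: [0.5, 0.3, -0.6]
finger_gap: 0.0584
finger_force: 30.0
```

Gripped with a 58.4 mm gap at 30 N. I lift, turn square to the blue tray and hover short of it to measure it with the wrist camera.

>>> {"name": "send_rows", "arguments": {"jaw": [-1, -1, -1, -1, -1], "travel": [[0, 0, -0.02], [0, 0, -0.04], [0, 0, -0.05], [0, 0, -0.05], [0, 0, -0.05]], "delta_rot": [[0, 0, 0], [0, 0, 0], [0, 0, 0], [0, 0, 0], [0, 0, 0]]}}

```text
t: 5.5
tcp_pos: [0.4743, -0.384, 0.1924]
eef_rot: [3.141, 0.0, 1.707]
wrist_force: [0.9, -0.1, -1.4]
finger_gap: 0.0581
finger_force: 30.0
```

>>> {"name": "send_rows", "arguments": {"jaw": [-1, -1, -1, -1, -1], "travel": [[0, 0, -0.025], [0, 0, -0.025], [0.03, 0.005, 0], [0.045, 0.0075, 0], [0.045, 0.0075, 0]], "delta_rot": [[0, 0, 0.1465], [0, 0, 0.1465], [0, 0, 0], [0, 0, 0], [0, 0, 0]]}}

```text
t: 6.0
tcp_pos: [0.5132, -0.2682, 0.2407]
eef_rot: [3.141, 0.0, 1.412]
wrist_force: [1.7, -0.8, -0.5]
finger_gap: 0.0581
finger_force: 30.0
```

>>> {"name": "send_rows", "arguments": {"jaw": [-1, -1, -1, -1, -1], "travel": [[0.045, 0.0075, 0], [0.045, 0.0075, 0], [0.045, 0.0075, 0], [0.045, 0.0075, 0], [0.016, 0.0025, 0]], "delta_rot": [[0, 0, 0], [0, 0, 0], [0, 0, 0], [0, 0, 0], [0, 0, 0]]}}

```text
t: 6.5
tcp_pos: [0.5765, -0.0763, 0.2405]
eef_rot: [3.141, -0.001, 1.417]
wrist_force: [0.8, 0.3, -1.1]
finger_gap: 0.0582
finger_force: 30.0
```

```bash
python3 - <<'E'
from h import *
c=cam('wrist');im=manip.read_camera('wrist');o=manip.get_obs();print(o['tcp_pos'],o['eef_rot'],o['finger_force'],o['finger_gap'])
cv2.imwrite('pics/w2.png',im[...,::-1])
for b in blobs(im,(100,130,60),(122,255,255),800)[:3]:
    x=cv2.boundingRect(b);print(x,rect(onplane(c,b[:,0],.012)))
E
```

```text
[ 0.57674831 -0.07562809  0.2404146 ] [ 3.14092219e+00 -1.89137125e-03  1.41809302e+00] 29.999109702184796 0.057696275862212765
(273, 23, 94, 159) (596.2, 42.7, 102.4, 168.2, 81.2)
```

View pics/w2.png

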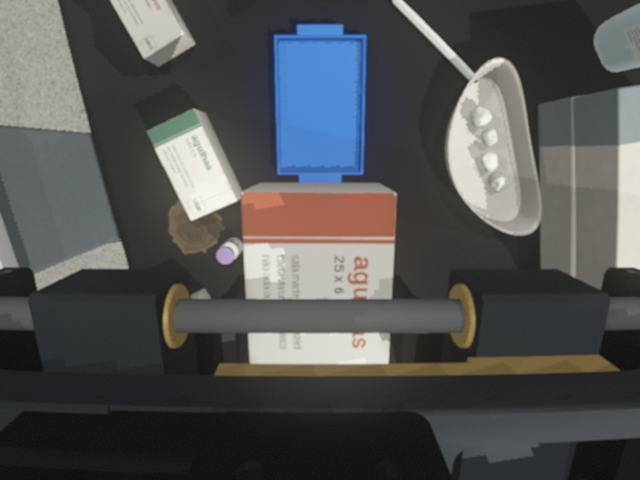

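The tray is fully visible, from (273,23) to (367,182). The wrist measurement (596.2, 42.7, 81.2°) agrees with the top view. The orange carton hangs square in the jaws.

>>> {"name": "send_rows", "arguments": {"jaw": [-1, -1, -1, -1, -1], "travel": [[0.045, 0.0005, 0.02], [0.045, 0.0005, 0.05], [0.034, 0.0006, 0.05], [0, 0, 0.02], [0, 0, 0]], "delta_rot": [[0, 0, 0], [0, 0, 0], [0, 0, 0], [0, 0, 0], [0, 0, 0]]}}

```text
t: 7.05
tcp_pos: [0.5905, 0.0248, 0.1173]
eef_rot: [-3.134, 0.001, 1.415]
wrist_force: [-1.1, -0.1, -2.1]
finger_gap: 0.0579
finger_force: 30.0
```

>>> {"name": "send_rows", "arguments": {"jaw": [-1, -1], "travel": [[0, 0, 0], [0, 0, 0]], "delta_rot": [[0, 0, 0], [0, 0, 0]]}}

```text
t: 7.25
tcp_pos: [0.5955, 0.0234, 0.1241]
eef_rot: [3.138, -0.0, 1.412]
wrist_force: [-0.4, -0.3, -1.0]
finger_gap: 0.0582
finger_force: 30.0
```

>>> {"name": "send_rows", "arguments": {"jaw": [-1, -1, -1, -1, -1], "travel": [[0.019, -0.0025, 0.02], [0, 0, 0.025], [0, 0, 0.025], [0, 0, 0.025], [0, 0, 0.01]], "delta_rot": [[0, 0, 0], [0, 0, 0], [0, 0, 0], [0, 0, 0], [0, 0, 0]]}}

```text
t: 7.75
tcp_pos: [0.5941, 0.043, 0.0161]
eef_rot: [-3.141, 0.0, 1.413]
wrist_force: [-1.4, -0.0, -1.6]
finger_gap: 0.0583
finger_force: 30.0
```

>>> {"name": "send_rows", "arguments": {"jaw": [-1, -1, -1], "travel": [[0, 0, 0], [0, 0, 0], [0, 0, 0]], "delta_rot": [[0, 0, 0], [0, 0, 0], [0, 0, 0]]}}

```text
t: 8.05
tcp_pos: [0.5962, 0.0435, 0.0188]
eef_rot: [3.138, -0.0, 1.413]
wrist_force: [-0.2, -0.2, -0.8]
finger_gap: 0.0583
finger_force: 30.0
```

>>> {"name": "send_rows", "arguments": {"jaw": [-1, -1, -1, -1, -1], "travel": [[-0.001, 0, 0.012], [0, 0, 0.012], [0, 0, 0.006], [0, 0, 0.003], [0, 0, 0.0025]], "delta_rot": [[0, 0, -0.003], [0, 0, 0], [0, 0, 0], [0, 0, 0], [0, 0, 0]]}}

```text
t: 8.55
tcp_pos: [0.5927, 0.0429, -0.0167]
eef_rot: [-3.137, 0.001, 1.417]
wrist_force: [-20.7, -0.3, 41.9]
finger_gap: 0.0578
finger_force: 30.0
```

>>> {"name": "send_rows", "arguments": {"jaw": [-1, -1], "travel": [[0, 0, 0], [0, 0, 0]], "delta_rot": [[0, 0, 0], [0, 0, 0]]}}

```text
t: 8.75
tcp_pos: [0.5932, 0.0429, -0.0167]
eef_rot: [-3.139, 0.001, 1.417]
wrist_force: [-12.0, -0.5, 22.6]
finger_gap: 0.0586
finger_force: 30.0
```

>>> {"name": "send_rows", "arguments": {"jaw": [-1, -1, -1], "travel": [[0, 0, -0.0015], [0, 0, 0], [0, 0, 0]], "delta_rot": [[0, 0, 0], [0, 0, 0], [0, 0, 0]]}}

```text
t: 9.05
tcp_pos: [0.5942, 0.0429, -0.0166]
eef_rot: [-3.141, 0.0, 1.417]
wrist_force: [-3.3, -0.3, 9.2]
finger_gap: 0.058
finger_force: 30.0
```

>>> {"name": "send_rows", "arguments": {"jaw": [0.5, 0.5, 0.5, 0.5, 0.5], "travel": [[0, 0, 0], [0, 0, 0], [0, 0, 0], [0, 0, -0.02], [0, 0, -0.04]], "delta_rot": [[0, 0, 0], [0, 0, 0], [0, 0, 0], [0, 0, 0], [0, 0, 0]]}}

```text
t: 9.55
tcp_pos: [0.5904, 0.043, 0.039]
eef_rot: [-3.133, 0.001, 1.417]
wrist_force: [0.2, 0.3, 0.2]
finger_gap: 0.0651
finger_force: 0.0
```

>>> {"name": "send_rows", "arguments": {"jaw": [0.6, 0.6, 0.6, 0.6, 0.6], "travel": [[0, 0, -0.045], [0, 0, -0.045], [0, 0, -0.045], [-0.045, 0, -0.03], [-0.045, 0, 0]], "delta_rot": [[0, 0, 0], [0, 0, 0], [0, 0, 0], [0, 0, 0], [0, 0, 0]]}}

```text
t: 10.05
tcp_pos: [0.5842, -0.043, 0.2115]
eef_rot: [3.131, 0.0, 1.42]
wrist_force: [1.9, -0.8, -0.2]
finger_gap: 0.0697
finger_force: 0.0
```

>>> {"name": "send_rows", "arguments": {"jaw": [0.6, 0.6, 0.6, 0.6, 0.6], "travel": [[-0.03, -0.03, 0], [0, -0.045, 0], [0, -0.03, 0], [0, 0, 0], [0, 0, 0]], "delta_rot": [[0, 0, 0], [0, 0, 0], [0, 0, 0], [0, 0, 0], [0, 0, 0]]}}

```text
t: 10.55
tcp_pos: [0.4728, -0.0564, 0.2057]
eef_rot: [3.14, 0.0, 1.417]
wrist_force: [0.1, 0.2, -0.3]
finger_gap: 0.0695
finger_force: 0.0
```

```bash
python3 - <<'E'
from h import *
o=manip.get_obs();print(o['tcp_pos'],o['eef_rot'])
c,k,im=wristlook('w3',(.596,.043),.047,110)
g=wristlook('w3b',(.452,0),.043,75)
t=cam('top');kt=topface(np.load('pics/top0.npy'),(320,269),30)
E
```

```text
[ 0.47279196 -0.05637983  0.20565922] [3.14005362e+00 8.82982093e-05 1.41655326e+00]
w3 roi [432.  99.] bbox 371 15 106 176 (585.4, 38.0, 93.3, 156.6, 81.3)
w3b roi [288. 169.] bbox 246 123 88 106 (452.5, -8.9, 58.6, 89.4, 104.1)
```

View pics/w3.png

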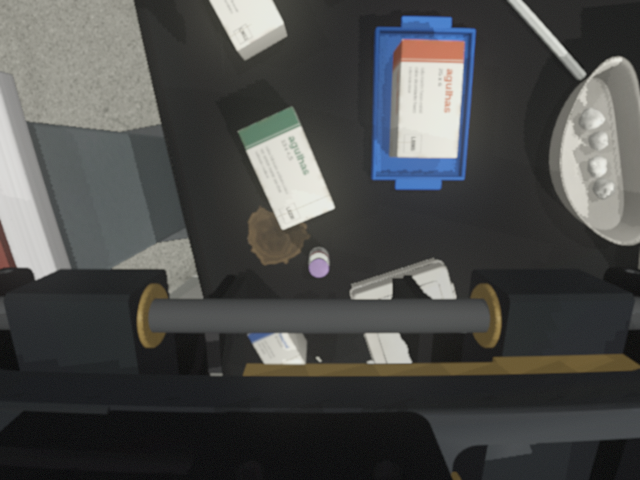

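The orange carton sits square inside the blue tray, (391,40)–(464,158). Green is at (239,108)–(333,228). I refine the masks per carton.

```bash
cat >> h.py <<'E'
def face(im,col,uv,r):
    hsv=cv2.cvtColor(im,cv2.COLOR_RGB2HSV)
    m=cv2.inRange(hsv,(0,0,150),(180,75,255))|cv2.inRange(hsv,*BAND[col])
    w=np.zeros_like(m);u,v=map(int,uv);w[max(0,v-r):v+r,max(0,u-r):u+r]=1
    m=cv2.morphologyEx(m*w,cv2.MORPH_CLOSE,np.ones((5,5)));m=cv2.morphologyEx(m,cv2.MORPH_OPEN,np.ones((3,3)))
    cs,_=cv2.findContours(m,cv2.RETR_EXTERNAL,cv2.CHAIN_APPROX_NONE)
    return max(cs,key=cv2.contourArea)
def meas(im,c,col,P,z,r):
    k=face(im,col,proj(c,[[P[0],P[1],z]])[0],r); print(col,cv2.boundingRect(k),rect(onplane(c,k[:,0],z))); return k
E
python3 - <<'E'
from h import *
c=cam('wrist');im=cv2.imread('pics/w3.png')[...,::-1].copy()
meas(im,c,'orange',(.596,.043),.047,80);k=meas(im,c,'green',(.452,0),.043,75)
for b in blobs(im,(100,130,60),(122,255,255),800)[:3]: print(cv2.boundingRect(b),rect(onplane(c,b[:,0],.012)))
t=cam('top');kt=meas(np.load('pics/top0.npy'),t,'green',(.452,0),.043,35)
a,b=quad(kt),quad(k)
for p in a:
    q=b[np.argmin(np.linalg.norm(b-proj(c,onplane(t,[p],.043))[0],axis=1))];print(two(t,p,c,q)[0].round(4))
E
```

```text
orange (396, 39, 69, 120) (592.9, 42.3, 62.8, 106.0, 82.2)
green (242, 110, 92, 120) (451.2, -1.3, 58.6, 105.1, 104.1)
(371, 15, 105, 175) (596.3, 41.6, 101.8, 170.8, 81.5)
green (296, 252, 50, 34) (450.0, 0.0, 57.2, 104.0, 104.5)
[ 0.4895 -0.0449  0.0379]
[ 0.4355 -0.0564  0.0447]
[0.4139 0.0414 0.0376]
[0.4647 0.0537 0.0421]
```

>>> {"name": "send_rows", "arguments": {"jaw": [0.6, 0.6, 0.6, 0.6, 0.6], "travel": [[0, 0, 0], [0, 0, 0], [0, 0, 0], [0.03, -0.004, 0.02], [0.0292, -0.0037, 0.03]], "delta_rot": [[0, 0, -0.134], [0, 0, -0.134], [0, 0, -0.134], [0, 0, 0], [0, 0, 0]]}}

```text
t: 11.15
tcp_pos: [0.4531, -0.0008, 0.1566]
eef_rot: [3.137, 0.002, 1.818]
wrist_force: [-0.5, 0.1, -0.5]
finger_gap: 0.0695
finger_force: 0.0
```

>>> {"name": "send_rows", "arguments": {"jaw": [0.6, 0.6, 0.6, 0.6, 0.6], "travel": [[0, 0, 0.03], [0, 0, 0.03], [0, 0, 0.02], [0, 0, 0], [0, 0, 0]], "delta_rot": [[0, 0, 0], [0, 0, 0], [0, 0, 0], [0, 0, 0], [0, 0, 0]]}}

```text
t: 11.65
tcp_pos: [0.4511, -0.0007, 0.0755]
eef_rot: [-3.141, -0.0, 1.819]
wrist_force: [0.6, 0.0, 0.5]
finger_gap: 0.0697
finger_force: 0.0
```

Aligned. Going down 95 mm and gripping.

>>> {"name": "send_rows", "arguments": {"jaw": [0.6, 0.6, 0.6, 0.6, 0.6], "travel": [[0, 0, 0.025], [0, 0, 0.03], [0, 0, 0.025], [0, 0, 0.0155], [0, 0, 0]], "delta_rot": [[0, 0, 0], [0, 0, 0], [0, 0, 0], [0, 0, 0], [0, 0, 0]]}}

```text
t: 12.15
tcp_pos: [0.4502, -0.0007, -0.0207]
eef_rot: [-3.14, -0.001, 1.819]
wrist_force: [-1.0, 0.5, -0.6]
finger_gap: 0.0692
finger_force: 0.0
```

>>> {"name": "send_rows", "arguments": {"jaw": [0.6, -1, -1, -1, -1], "travel": [[0, 0, 0], [0, 0, 0], [0, 0, 0], [0, 0, 0], [0, 0, 0]], "delta_rot": [[0, 0, 0], [0, 0, 0], [0, 0, 0], [0, 0, 0], [0, 0, 0]]}}

```text
t: 12.65
tcp_pos: [0.4518, -0.001, -0.0188]
eef_rot: [3.14, 0.001, 1.819]
wrist_force: [-1.5, 0.2, 6.2]
finger_gap: 0.0579
finger_force: 30.0
```

>>> {"name": "send_rows", "arguments": {"jaw": [-1, -1, -1, -1, -1], "travel": [[0, 0, -0.02], [0, 0, -0.035], [0, 0, -0.035], [0, 0, -0.035], [0, 0, -0.025]], "delta_rot": [[0, 0, 0], [0, 0, 0], [0, 0, 0.133], [0, 0, 0.133], [0, 0, 0.133]]}}

```text
t: 13.15
tcp_pos: [0.4513, -0.0009, 0.1326]
eef_rot: [3.139, 0.0, 1.414]
wrist_force: [-0.2, 0.1, -0.2]
finger_gap: 0.0575
finger_force: 30.0
```

>>> {"name": "send_rows", "arguments": {"jaw": [-1, -1, -1, -1, -1], "travel": [[0.01, 0.02, 0], [0.02, 0.04, 0], [0.02, 0.04, 0], [0.014, 0.035, 0], [0, 0, 0]], "delta_rot": [[0, 0, 0], [0, 0, 0], [0, 0, 0], [0, 0, 0], [0, 0, 0]]}}

```text
t: 13.65
tcp_pos: [0.5965, 0.0431, 0.1287]
eef_rot: [3.141, -0.0, 1.421]
wrist_force: [-0.1, 0.3, -0.7]
finger_gap: 0.0573
finger_force: 30.0
```

>>> {"name": "send_rows", "arguments": {"jaw": [-1, -1], "travel": [[0, 0, 0], [0, 0, 0]], "delta_rot": [[0, 0, 0], [0, 0, 0]]}}

```text
t: 13.85
tcp_pos: [0.5924, 0.042, 0.1296]
eef_rot: [-3.14, 0.0, 1.42]
wrist_force: [-0.6, -0.2, -0.8]
finger_gap: 0.0576
finger_force: 30.0
```

>>> {"name": "send_rows", "arguments": {"jaw": [-1, -1, -1, -1, -1], "travel": [[0, 0, 0.02], [0, 0, 0.025], [0, 0, 0.025], [0, 0, 0.015], [0, 0, 0.007]], "delta_rot": [[0, 0, 0], [0, 0, 0], [0, 0, 0], [0, 0, 0], [0, 0, 0]]}}

```text
t: 14.35
tcp_pos: [0.5919, 0.042, 0.0366]
eef_rot: [-3.139, 0.0, 1.419]
wrist_force: [-0.0, -0.2, -1.1]
finger_gap: 0.0577
finger_force: 30.0
```

>>> {"name": "send_rows", "arguments": {"jaw": [-1, -1, -1, -1], "travel": [[0, 0, 0], [0, 0, 0], [0, 0, 0], [0, 0, 0]], "delta_rot": [[0, 0, 0], [0, 0, 0], [0, 0, 0], [0, 0, 0]]}}

```text
t: 14.75
tcp_pos: [0.5945, 0.0422, 0.0391]
eef_rot: [3.14, -0.0, 1.42]
wrist_force: [0.5, 0.3, 0.2]
finger_gap: 0.0579
finger_force: 30.0
```

>>> {"name": "send_rows", "arguments": {"jaw": [-1, -1, -1, -1, -1], "travel": [[0, 0, 0.005], [0, 0, 0.004], [0, 0, 0.0015], [0, 0, 0], [0, 0, 0]], "delta_rot": [[0, 0, 0], [0, 0, 0], [0, 0, 0], [0, 0, 0], [0, 0, 0]]}}

```text
t: 15.25
tcp_pos: [0.5936, 0.0422, 0.0279]
eef_rot: [-3.141, 0.0, 1.42]
wrist_force: [-1.8, -0.1, 5.0]
finger_gap: 0.0577
finger_force: 30.0
```

>>> {"name": "send_rows", "arguments": {"jaw": [0.5, 0.5, 0.5, 0.5, 0.5], "travel": [[0, 0, 0], [0, 0, 0], [0, 0, 0], [0, 0, -0.02], [0, 0, -0.04]], "delta_rot": [[0, 0, 0], [0, 0, 0], [0, 0, 0], [0, 0, 0], [0, 0, 0]]}}

```text
t: 15.75
tcp_pos: [0.5901, 0.0423, 0.0838]
eef_rot: [-3.133, 0.001, 1.42]
wrist_force: [0.1, -1.0, -0.6]
finger_gap: 0.0652
finger_force: 0.0
```

>>> {"name": "send_rows", "arguments": {"jaw": [0.4, 0.4, 0.4, 0.4, 0.4], "travel": [[0, 0, -0.045], [0, 0, -0.045], [-0.028, -0.027, -0.042], [-0.028, -0.027, -0.03], [-0.028, -0.027, 0]], "delta_rot": [[0, 0, 0], [0, 0, 0], [0, 0, 0], [0, 0, 0], [0, 0, 0]]}}

```text
t: 16.25
tcp_pos: [0.5066, -0.0267, 0.2495]
eef_rot: [3.133, 0.001, 1.421]
wrist_force: [0.2, 0.0, 0.1]
finger_gap: 0.0608
finger_force: 0.0
```

>>> {"name": "send_rows", "arguments": {"jaw": [0.4, 0.4, 0.4], "travel": [[0, 0, 0], [0, 0, 0], [0, 0, 0]], "delta_rot": [[0, 0, 0], [0, 0, 0], [0, 0, 0]]}}

```text
t: 16.55
tcp_pos: [0.5051, -0.0253, 0.2437]
eef_rot: [-3.141, -0.0, 1.42]
wrist_force: [0.6, 0.4, -0.5]
finger_gap: 0.0609
finger_force: 0.0
```

```bash
python3 - <<'E'
from h import *
o=manip.get_obs();print(o['tcp_pos'],o['eef_rot'])
c=cam('wrist');im=manip.read_camera('wrist');cv2.imwrite('pics/w4.png',im[...,::-1])
meas(im,c,'green',(.595,.042),.09,75);k=meas(im,c,'magenta',(.4327,.1614),.036,60)
t=cam('top');kt=meas(np.load('pics/top0.npy'),t,'magenta',(.4327,.1614),.036,30)
a,b=quad(kt),quad(k)
for p in a:
    q=b[np.argmin(np.linalg.norm(b-proj(c,onplane(t,[p],.036))[0],axis=1))];print(two(t,p,c,q)[0].round(4))
E
```

```text
[ 0.50513433 -0.02533828  0.24370101] [-3.14133860e+00 -3.78406473e-04  1.41986008e+00]
green (369, 80, 66, 117) (593.6, 41.9, 59.1, 104.9, 80.8)
magenta (189, 0, 77, 101) (434.1, 157.7, 51.5, 89.8, 109.4)
magenta (228, 261, 41, 31) (432.8, 161.2, 48.8, 82.6, 108.9)
[0.4691 0.1329 0.0098]
[ 0.4238  0.1188 -0.0055]
[0.3971 0.1905 0.013 ]
[0.4414 0.2032 0.0455]
```

View pics/w4.png

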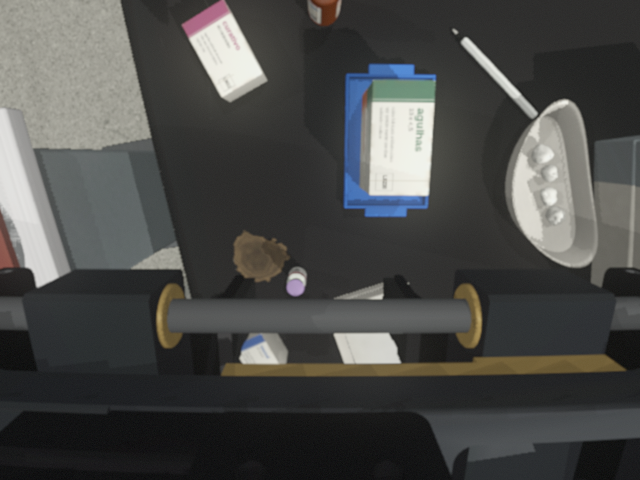

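The stack looks square: green's top is (369,80)–(435,197) at 593.6, 41.9 and 80.8°. The magenta mask at (189,0) ran into a side face and the picture edge, so I move closer and look again.

>>> {"name": "send_rows", "arguments": {"jaw": [0.4, 0.4, 0.4, 0.4, 0.4], "travel": [[0.03, -0.018, 0.01], [0.03, -0.018, 0.01], [0.03, -0.018, 0.01], [0.03, -0.018, 0], [0, 0, 0]], "delta_rot": [[0, 0, 0], [0, 0, 0], [0, 0, 0], [0, 0, 0], [0, 0, -0.1206]]}}

```text
t: 17.1
tcp_pos: [0.4501, 0.1078, 0.213]
eef_rot: [-3.139, -0.001, 1.546]
wrist_force: [-0.5, 0.2, -0.0]
finger_gap: 0.0611
finger_force: 0.0
```

>>> {"name": "send_rows", "arguments": {"jaw": [0.4, 0.4, 0.4, 0.4, 0.4], "travel": [[0, 0, 0], [0, 0, 0], [0, 0, 0], [0, 0, 0], [0, 0, 0]], "delta_rot": [[0, 0, -0.1206], [0, 0, -0.1206], [0, 0, -0.1206], [0, 0, 0], [0, 0, 0]]}}

```text
t: 17.6
tcp_pos: [0.4518, 0.1043, 0.2136]
eef_rot: [-3.141, -0.0, 1.9]
wrist_force: [0.8, -0.1, 0.1]
finger_gap: 0.0612
finger_force: 0.0
```

```bash
python3 - <<'E'
from h import *
o=manip.get_obs();print(o['tcp_pos'],o['eef_rot'],o['finger_gap'])
c=cam('wrist');im=manip.read_camera('wrist');cv2.imwrite('pics/w5.png',im[...,::-1])
k=meas(im,c,'magenta',(.4327,.1614),.036,75);print(quad(k))
# bottle: brown pixels + dark cap, base circle
for b in blobs(im,(0,90,40),(14,255,200),60)[:4]: print(cv2.boundingRect(b),onplane(c,b[:,0],0.05).mean(0).round(3))
t=cam('top')
for b in blobs(np.load('pics/top0.npy')[200:250,210:260].copy(),(0,90,40),(14,255,200),20)[:2]: print(cv2.boundingRect(b))
E
```

```text
[0.45178684 0.1042748  0.21359839] [-3.14074727e+00 -3.69598550e-04  1.89977247e+00] 0.061227365429179
magenta (294, 119, 51, 83) (432.5, 160.8, 50.7, 81.6, 109.4)
[[297. 119.]
 [344. 122.]
 [342. 201.]
 [295. 199.]]
(0, 112, 17, 156) [0.133 0.034 0.05 ]
(422, 149, 32, 36) [0.542 0.193 0.05 ]
(410, 255, 17, 22) [0.565 0.093 0.05 ]
(15, 18, 19, 16)
```

View pics/w5.png

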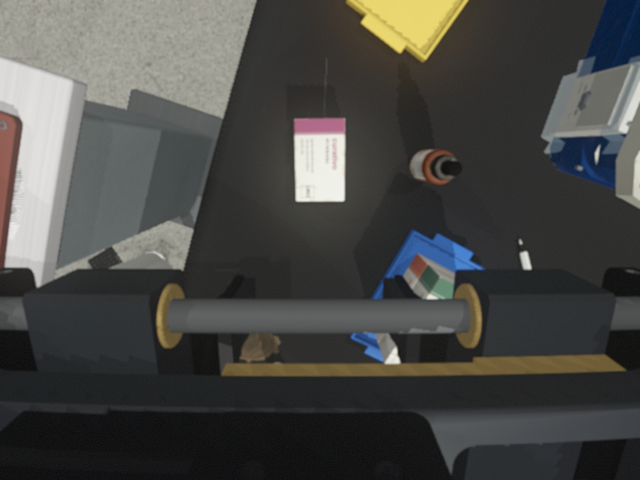

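```bash
python3 - <<'E'
from h import *
c=cam('wrist');o=manip.get_obs();T=R.from_euler('xyz',o['eef_rot']).as_matrix()
C=np.array([.4325,.161,0])
for n,uv,z in[('cap',(452,168),.1),('shoulder',(438,167),.06),('baseleft',(411,165),.0),('baseleft',(411,165),.05)]:
    P=onplane(c,[uv],z)[0];print(n,P.round(4),'rel to carton, tool axes',((P-C)@T)[:2].round(4))
im=cv2.imread('pics/w5.png')
E
```

```text
cap [0.5404 0.1928 0.1   ] rel to carton, tool axes [-0.0048  0.1123]
shoulder [0.5414 0.1927 0.06  ] rel to carton, tool axes [-0.0052  0.1133]
baseleft [0.5309 0.1895 0.    ] rel to carton, tool axes [-0.0048  0.1023]
baseleft [0.5187 0.1865 0.05  ] rel to carton, tool axes [-0.0037  0.0898]
```

The bottle stands at (411–462,150–186), with its axis 113 mm from the carton along the closing line, so the body (half-length 95 mm) clears it narrowly. I bias the grasp 3 mm away from the bottle and hold the carton high and slowly.

>>> {"name": "send_rows", "arguments": {"jaw": [0.5, 0.5, 0.5, 0.5, 0.5], "travel": [[0.03, -0.0015, 0.02], [0.0297, -0.0015, 0.03], [0, 0, 0.03], [0, 0, 0.03], [0, 0, 0.02]], "delta_rot": [[0, 0, -0.005], [0, 0, 0], [0, 0, 0], [0, 0, 0], [0, 0, 0]]}}

```text
t: 18.15
tcp_pos: [0.4279, 0.1594, 0.0818]
eef_rot: [-3.139, -0.0, 1.906]
wrist_force: [0.9, -0.3, -0.4]
finger_gap: 0.0657
finger_force: 0.0
```

>>> {"name": "send_rows", "arguments": {"jaw": [0.5, 0.5, 0.5], "travel": [[0, 0, 0], [0, 0, 0], [0, 0, 0]], "delta_rot": [[0, 0, 0], [0, 0, 0], [0, 0, 0]]}}

```text
t: 18.45
tcp_pos: [0.4306, 0.1594, 0.0856]
eef_rot: [3.139, 0.0, 1.906]
wrist_force: [0.4, -0.3, -0.1]
finger_gap: 0.0652
finger_force: 0.0
```

>>> {"name": "send_rows", "arguments": {"jaw": [0.5, 0.5, 0.5, 0.5, 0.5], "travel": [[0, 0, 0.015], [0, 0, 0.02], [0, 0, 0.02], [0, 0, 0.02], [0, 0, 0.015]], "delta_rot": [[0, 0, 0], [0, 0, 0], [0, 0, 0], [0, 0, 0], [0, 0, 0]]}}

```text
t: 18.95
tcp_pos: [0.4305, 0.1593, -0.0054]
eef_rot: [3.139, 0.0, 1.906]
wrist_force: [-0.1, -0.3, 0.5]
finger_gap: 0.0653
finger_force: 0.0
```

>>> {"name": "send_rows", "arguments": {"jaw": [0.5, 0.5, 0.5, -1, -1], "travel": [[0, 0, 0.007], [0, 0, 0.0035], [0, 0, 0], [0, 0, 0], [0, 0, 0]], "delta_rot": [[0, 0, 0], [0, 0, 0], [0, 0, 0], [0, 0, 0], [0, 0, 0]]}}

```text
t: 19.45
tcp_pos: [0.4302, 0.1594, -0.0156]
eef_rot: [3.14, 0.0, 1.907]
wrist_force: [0.4, 0.1, -0.7]
finger_gap: 0.0562
finger_force: 0.1
```

>>> {"name": "send_rows", "arguments": {"jaw": [-1, -1, -1], "travel": [[0, 0, 0], [0, 0, 0], [0, 0, 0]], "delta_rot": [[0, 0, 0], [0, 0, 0], [0, 0, 0]]}}

```text
t: 19.75
tcp_pos: [0.4301, 0.1594, -0.0157]
eef_rot: [3.14, 0.0, 1.907]
wrist_force: [-0.2, 0.1, 6.4]
finger_gap: 0.0501
finger_force: 30.0
```

>>> {"name": "send_rows", "arguments": {"jaw": [-1, -1, -1, -1, -1], "travel": [[0, 0, -0.015], [0, 0, -0.03], [0, 0, -0.04], [0, 0, -0.045], [0, 0, -0.045]], "delta_rot": [[0, 0, 0], [0, 0, 0], [0, 0, 0], [0, 0, 0], [0, 0, 0]]}}

```text
t: 20.25
tcp_pos: [0.4282, 0.159, 0.1595]
eef_rot: [-3.14, -0.0, 1.907]
wrist_force: [0.9, -0.2, -0.9]
finger_gap: 0.0501
finger_force: 30.0
```

>>> {"name": "send_rows", "arguments": {"jaw": [-1, -1, -1, -1, -1], "travel": [[0, 0, -0.01], [0, 0, 0], [0, 0, 0], [0, 0, 0], [-0.01, 0.02, 0]], "delta_rot": [[0, 0, 0.123], [0, 0, 0.123], [0, 0, 0.123], [0, 0, 0.123], [0, 0, 0]]}}

```text
t: 20.75
tcp_pos: [0.4459, 0.1471, 0.168]
eef_rot: [-3.14, -0.0, 1.414]
wrist_force: [-0.4, -0.9, -0.2]
finger_gap: 0.0504
finger_force: 30.0
```

>>> {"name": "send_rows", "arguments": {"jaw": [-1, -1, -1, -1, -1], "travel": [[-0.02, 0.04, 0], [-0.02, 0.04, 0], [-0.02, 0.04, 0], [-0.0214, 0.0402, 0], [0, 0, 0]], "delta_rot": [[0, 0, 0], [0, 0, 0], [0, 0, 0], [0, 0, 0], [0, 0, 0]]}}

```text
t: 21.25
tcp_pos: [0.5957, 0.0372, 0.1668]
eef_rot: [-3.141, 0.001, 1.411]
wrist_force: [-0.7, 0.9, -1.1]
finger_gap: 0.05
finger_force: 30.0
```

>>> {"name": "send_rows", "arguments": {"jaw": [-1, -1, -1, -1], "travel": [[0, 0, 0], [0, 0, 0], [0, 0, 0], [0, 0, 0]], "delta_rot": [[0, 0, 0], [0, 0, 0], [0, 0, 0], [0, 0, 0]]}}

```text
t: 21.65
tcp_pos: [0.5926, 0.0419, 0.169]
eef_rot: [3.141, -0.0, 1.416]
wrist_force: [-0.1, 0.9, -0.8]
finger_gap: 0.0498
finger_force: 30.0
```

>>> {"name": "send_rows", "arguments": {"jaw": [-1, -1, -1, -1, -1], "travel": [[0, 0, 0.015], [0, 0, 0.02], [0, 0, 0.02], [0, 0, 0.02], [0, 0, 0.01]], "delta_rot": [[0, 0, 0], [0, 0, 0], [0, 0, 0], [0, 0, 0], [0, 0, 0]]}}

```text
t: 22.15
tcp_pos: [0.591, 0.0414, 0.0805]
eef_rot: [-3.138, 0.0, 1.416]
wrist_force: [-0.2, -0.9, -0.3]
finger_gap: 0.0501
finger_force: 30.0
```

>>> {"name": "send_rows", "arguments": {"jaw": [-1, -1, -1, -1], "travel": [[0, 0, 0], [0, 0, 0], [0, 0, 0], [0, 0, 0]], "delta_rot": [[0, 0, 0], [0, 0, 0], [0, 0, 0], [0, 0, 0]]}}

```text
t: 22.55
tcp_pos: [0.5941, 0.0409, 0.0849]
eef_rot: [3.139, -0.0, 1.415]
wrist_force: [0.2, -0.6, -0.8]
finger_gap: 0.0497
finger_force: 30.0
```

>>> {"name": "send_rows", "arguments": {"jaw": [-1, -1, -1, -1, -1], "travel": [[0, 0, 0.005], [0, 0, 0.004], [0, 0, 0.0015], [0, 0, 0], [0, 0, 0]], "delta_rot": [[0, 0, 0], [0, 0, 0], [0, 0, 0], [0, 0, 0], [0, 0, 0]]}}

```text
t: 23.05
tcp_pos: [0.5933, 0.0409, 0.0737]
eef_rot: [3.141, 0.0, 1.415]
wrist_force: [-2.0, 0.1, 5.2]
finger_gap: 0.05
finger_force: 30.0
```

>>> {"name": "send_rows", "arguments": {"jaw": [0.4, 0.4, 0.4, 0.4, 0.4], "travel": [[0, 0, 0], [0, 0, 0], [0, 0, 0], [0, 0, -0.02], [0, 0, -0.04]], "delta_rot": [[0, 0, 0], [0, 0, 0], [0, 0, 0], [0, 0, 0], [0, 0, 0]]}}

```text
t: 23.55
tcp_pos: [0.5898, 0.0411, 0.1293]
eef_rot: [-3.133, 0.001, 1.415]
wrist_force: [0.4, 0.4, -0.1]
finger_gap: 0.0609
finger_force: 0.0
```

>>> {"name": "send_rows", "arguments": {"jaw": [0.4, 0.4, 0.4, 0.4, 0.4], "travel": [[0, 0, -0.045], [0, 0, -0.045], [-0.045, -0.027, -0.03], [-0.045, -0.027, 0], [-0.03, -0.027, 0]], "delta_rot": [[0, 0, 0], [0, 0, 0], [0, 0, 0], [0, 0, 0], [0, 0, 0]]}}

```text
t: 24.05
tcp_pos: [0.5015, -0.0579, 0.249]
eef_rot: [3.139, 0.001, 1.415]
wrist_force: [0.6, -0.4, 0.4]
finger_gap: 0.061
finger_force: 0.0
```

>>> {"name": "send_rows", "arguments": {"jaw": [0.4, 0.4, 0.4], "travel": [[0, 0, 0], [0, 0, 0], [0, 0, 0]], "delta_rot": [[0, 0, 0], [0, 0, 0], [0, 0, 0]]}}

```text
t: 24.35
tcp_pos: [0.5025, -0.0558, 0.2479]
eef_rot: [3.141, -0.0, 1.415]
wrist_force: [-0.1, 0.1, 0.6]
finger_gap: 0.0611
finger_force: 0.0
```

```bash
python3 - <<'E'
from h import *
o=manip.get_obs();print(o['tcp_pos'],o['eef_rot'],o['finger_gap'])
c=cam('wrist');im=manip.read_camera('wrist');cv2.imwrite('pics/w6.png',im[...,::-1])
k=meas(im,c,'magenta',(.594,.042),.126,75);print(quad(k))
E
```

```text
[ 0.5024859  -0.05575511  0.2478742 ] [ 3.14120044e+00 -3.95329743e-04  1.41544508e+00] 0.06109839163155683
magenta (367, 49, 73, 115) (588.4, 36.6, 59.4, 91.3, 81.3)
[[439.  64.]
 [427. 162.]
 [367. 162.]
 [369.  69.]]
```

View pics/w6.png

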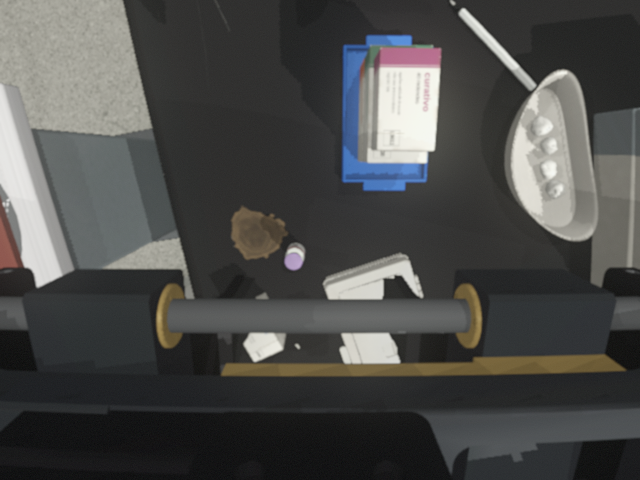

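The stack is visible, with magenta's top at (379,48), (441,49), (434,150) and (375,152), square on the green. I compute those corners and go on to the blue carton.

>>> {"name": "send_rows", "arguments": {"jaw": [0.3, 0.3, 0.3, 0.3, 0.3], "travel": [[-0.0377, -0.0103, 0.008], [-0.0377, -0.0103, 0.008], [-0.0377, -0.0103, 0.008], [-0.0377, -0.0103, 0.008], [-0.0377, -0.0103, 0.008]], "delta_rot": [[0, 0, 0], [0, 0, 0], [0, 0, 0], [0, 0, 0], [0, 0, 0]]}}

```text
t: 24.9
tcp_pos: [0.422, -0.2351, 0.2074]
eef_rot: [-3.142, -0.0, 1.417]
wrist_force: [0.7, -0.5, -0.1]
finger_gap: 0.0565
finger_force: 0.0
```

>>> {"name": "send_rows", "arguments": {"jaw": [0.3, 0.3, 0.3, 0.3, 0.3], "travel": [[0, 0, 0], [0, 0, 0], [0, 0, 0], [0, 0, 0], [0, 0, 0]], "delta_rot": [[0, 0, -0.115], [0, 0, -0.115], [0, 0, -0.115], [0, 0, -0.115], [0, 0, 0]]}}

```text
t: 25.4
tcp_pos: [0.4226, -0.2339, 0.2076]
eef_rot: [-3.141, -0.001, 1.878]
wrist_force: [-0.1, 0.9, -0.9]
finger_gap: 0.0566
finger_force: 0.0
```

```bash
python3 - <<'E'
from h import *
o=manip.get_obs();print(o['tcp_pos'],o['eef_rot'],o['finger_gap'])
c=cam('wrist');im=manip.read_camera('wrist');cv2.imwrite('pics/w7.png',im[...,::-1])
k=meas(im,c,'blue',(.4073,-.1859),.052,60);print(quad(k))
t=cam('top');kt=meas(np.load('pics/top0.npy'),t,'blue',(.4073,-.186),.052,24)
a,b=quad(kt),quad(k)
for p in a:
    q=b[np.argmin(np.linalg.norm(b-proj(c,onplane(t,[p],.052))[0],axis=1))];print(two(t,p,c,q)[0].round(4))
# stack corners: camera pose of w6 rebuilt from the tool pose then
T1=R.from_euler('xyz',o['eef_rot']).as_matrix();T0=R.from_euler('xyz',[3.1412,-.0004,1.41545]).as_matrix();p0=np.array([.50249,-.05576,.24787])
c0=(dict(c[0],position=p0+T0@T1.T@(c[0]['position']-o['tcp_pos'])),T0@T1.T@c[1])
print(rect(onplane(c0,[(379,48),(441,49),(434,150),(375,152)],.126)))
E
```

```text
[ 0.42263226 -0.23392883  0.20755479] [-3.14140704e+00 -6.07485031e-04  1.87759950e+00] 0.056569369399117865
blue (297, 140, 43, 64) (406.9, -186.8, 40.0, 59.8, 108.2)
[[338. 141.]
 [338. 202.]
 [299. 203.]
 [297. 141.]]
blue (390, 278, 30, 23) (407.2, -185.4, 39.3, 59.4, 107.4)
[ 0.4317 -0.2066  0.0647]
[ 0.3983 -0.2257  0.0142]
[ 0.3806 -0.1645  0.042 ]
[ 0.4157 -0.1537  0.0512]
(592.3, 40.8, 50.8, 83.0, 80.6)
```

View pics/w7.png

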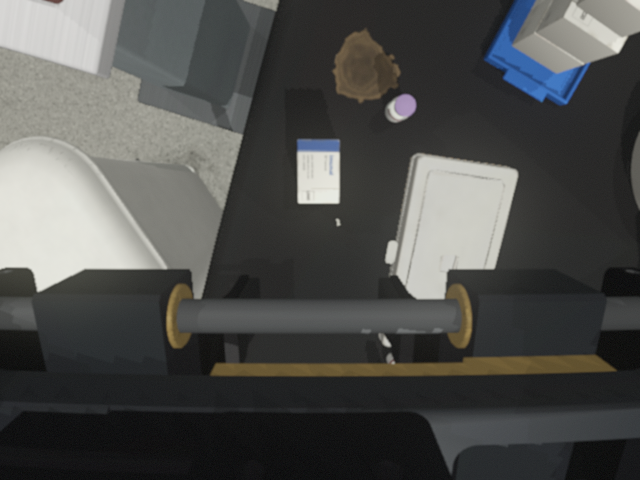

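Blue's top is (297,140)–(340,203), at 407, −186.5 and 107.9°, and the size matches. Picking it.

>>> {"name": "send_rows", "arguments": {"jaw": [0.3, 0.3, 0.3, 0.3, 0.3], "travel": [[0.025, 0, 0.02], [0.025, 0, 0.03], [0, 0, 0.03], [0, 0, 0.03], [0, 0, 0.02]], "delta_rot": [[0, 0, -0.005], [0, 0, 0], [0, 0, 0], [0, 0, 0], [0, 0, 0]]}}

```text
t: 25.95
tcp_pos: [0.4062, -0.1855, 0.0757]
eef_rot: [-3.14, -0.002, 1.878]
wrist_force: [-0.7, 0.7, -0.4]
finger_gap: 0.0564
finger_force: 0.0
```

>>> {"name": "send_rows", "arguments": {"jaw": [0.3, 0.3, 0.3], "travel": [[0, 0, 0], [0, 0, 0], [0, 0, 0]], "delta_rot": [[0, 0, 0], [0, 0, 0], [0, 0, 0]]}}

```text
t: 26.25
tcp_pos: [0.408, -0.1874, 0.0794]
eef_rot: [3.14, 0.002, 1.88]
wrist_force: [-0.2, 1.1, -0.3]
finger_gap: 0.0563
finger_force: 0.0
```

>>> {"name": "send_rows", "arguments": {"jaw": [0.3, 0.3, 0.3, 0.3, 0.3], "travel": [[0, 0, 0.015], [0, 0, 0.025], [0, 0, 0.025], [0, 0, 0.02], [0, 0, 0.007]], "delta_rot": [[0, 0, 0], [0, 0, 0], [0, 0, 0], [0, 0, 0], [0, 0, 0]]}}

```text
t: 26.75
tcp_pos: [0.4065, -0.1866, -0.0147]
eef_rot: [-3.141, -0.001, 1.88]
wrist_force: [-1.0, 0.5, 1.0]
finger_gap: 0.0561
finger_force: 0.0
```

>>> {"name": "send_rows", "arguments": {"jaw": [0.3, -1, -1, -1, -1], "travel": [[0, 0, 0], [0, 0, 0], [0, 0, 0], [0, 0, 0], [0, 0, 0]], "delta_rot": [[0, 0, 0], [0, 0, 0], [0, 0, 0], [0, 0, 0], [0, 0, 0]]}}

```text
t: 27.25
tcp_pos: [0.4077, -0.1874, -0.013]
eef_rot: [3.14, 0.002, 1.88]
wrist_force: [-0.6, 0.4, 5.7]
finger_gap: 0.0399
finger_force: 30.0
```

>>> {"name": "send_rows", "arguments": {"jaw": [-1], "travel": [[0, 0, 0]], "delta_rot": [[0, 0, 0]]}}

```text
t: 27.35
tcp_pos: [0.4077, -0.1874, -0.013]
eef_rot: [3.14, 0.002, 1.88]
wrist_force: [-0.5, 0.8, 5.6]
finger_gap: 0.0402
finger_force: 30.0
```

>>> {"name": "send_rows", "arguments": {"jaw": [-1, -1, -1, -1, -1], "travel": [[0, 0, -0.02], [0, 0, -0.045], [0, 0, -0.05], [0, 0, -0.05], [0, 0, -0.05]], "delta_rot": [[0, 0, 0], [0, 0, 0], [0, 0, 0], [0, 0, 0], [0, 0, 0]]}}

```text
t: 27.85
tcp_pos: [0.4062, -0.1863, 0.2028]
eef_rot: [-3.142, -0.0, 1.88]
wrist_force: [1.0, -1.3, -0.8]
finger_gap: 0.0399
finger_force: 30.0
```

>>> {"name": "send_rows", "arguments": {"jaw": [-1, -1, -1, -1, -1], "travel": [[0, 0, -0.025], [0, 0, 0], [0, 0, 0], [0, 0, 0], [0.02, -0.004, 0]], "delta_rot": [[0, 0, 0.148], [0, 0, 0.148], [0, 0, 0.148], [0, 0, 0.148], [0, 0, 0]]}}

```text
t: 28.35
tcp_pos: [0.4081, -0.1675, 0.2258]
eef_rot: [-3.141, 0.001, 1.282]
wrist_force: [-0.3, 0.4, -0.7]
finger_gap: 0.0402
finger_force: 30.0
```

>>> {"name": "send_rows", "arguments": {"jaw": [-1, -1, -1, -1, -1], "travel": [[0.04, -0.0085, 0], [0.04, -0.0085, 0], [0.04, -0.0085, 0], [0.04, -0.0085, 0], [0.04, -0.0085, 0]], "delta_rot": [[0, 0, 0], [0, 0, 0], [0, 0, 0], [0, 0, 0], [0, 0, 0]]}}

```text
t: 28.85
tcp_pos: [0.423, 0.0391, 0.2259]
eef_rot: [3.141, -0.0, 1.288]
wrist_force: [0.2, -0.7, 0.0]
finger_gap: 0.04
finger_force: 30.0
```

>>> {"name": "send_rows", "arguments": {"jaw": [-1, -1, -1, -1, -1], "travel": [[0.04, -0.0085, 0], [0.04, -0.0085, 0], [0.04, -0.0085, 0], [0.04, -0.0085, 0], [0.04, -0.0085, 0]], "delta_rot": [[0, 0, 0], [0, 0, 0], [0, 0, 0], [0, 0, 0], [0, 0, 0]]}}

```text
t: 29.35
tcp_pos: [0.4379, 0.2432, 0.2258]
eef_rot: [3.142, 0.0, 1.288]
wrist_force: [0.6, -0.3, -0.6]
finger_gap: 0.0399
finger_force: 30.0
```

>>> {"name": "send_rows", "arguments": {"jaw": [-1, -1, -1], "travel": [[0.012, -0.004, 0], [0, 0, 0], [0, 0, 0]], "delta_rot": [[0, 0, 0], [0, 0, 0], [0, 0, 0]]}}

```text
t: 29.65
tcp_pos: [0.4376, 0.2533, 0.2255]
eef_rot: [-3.141, 0.001, 1.289]
wrist_force: [0.2, 1.4, -1.4]
finger_gap: 0.04
finger_force: 30.0
```

```bash
python3 - <<'E'
from h import *
o=manip.get_obs();print(o['tcp_pos'],o['eef_rot'],o['finger_force'],o['finger_gap'])
c=cam('wrist');im=manip.read_camera('wrist');cv2.imwrite('pics/w8.png',im[...,::-1])
for b in blobs(im,(22,120,100),(34,255,255),800)[:3]: print(cv2.boundingRect(b),rect(onplane(c,b[:,0],.012)))
E
```

```text
[0.43758738 0.25328653 0.22551346] [-3.14122775e+00  1.24309861e-03  1.28861459e+00] 29.999759285710752 0.039965165457981844
(271, 6, 98, 169) (474.8, 377.9, 102.2, 170.7, 73.7)
```

The wrist view and the top view agree on the yellow tray (474.8, 378, 73.7°).

>>> {"name": "send_rows", "arguments": {"jaw": [-1, -1, -1, -1, -1], "travel": [[0.0325, 0, 0], [0.0325, 0, 0.02], [0.0325, 0.0004, 0.03], [0.0322, 0, 0.03], [0, 0, 0.03]], "delta_rot": [[0, 0, 0], [0, 0, 0], [0, 0, 0], [0, 0, 0], [0, 0, 0]]}}

```text
t: 30.2
tcp_pos: [0.4759, 0.3799, 0.115]
eef_rot: [3.141, -0.002, 1.288]
wrist_force: [-0.7, -0.6, -0.6]
finger_gap: 0.04
finger_force: 30.0
```

>>> {"name": "send_rows", "arguments": {"jaw": [-1, -1, -1, -1, -1], "travel": [[0, 0, 0.03], [0, 0, 0.025], [0, 0, 0.02], [0, 0, 0.01], [0, 0, 0]], "delta_rot": [[0, 0, 0], [0, 0, 0], [0, 0, 0], [0, 0, 0], [0, 0, 0]]}}

```text
t: 30.7
tcp_pos: [0.4738, 0.3766, 0.0294]
eef_rot: [-3.14, 0.002, 1.287]
wrist_force: [-0.1, 0.3, -1.2]
finger_gap: 0.0398
finger_force: 30.0
```

>>> {"name": "send_rows", "arguments": {"jaw": [-1, -1, -1], "travel": [[0, 0, 0], [0, 0, 0], [0, 0, 0]], "delta_rot": [[0, 0, 0], [0, 0, 0], [0, 0, 0]]}}

```text
t: 31.0
tcp_pos: [0.4755, 0.379, 0.0324]
eef_rot: [3.14, -0.002, 1.288]
wrist_force: [-0.2, -0.3, -0.7]
finger_gap: 0.04
finger_force: 30.0
```

>>> {"name": "send_rows", "arguments": {"jaw": [-1, -1, -1, -1, -1], "travel": [[0, 0, 0.012], [0, 0, 0.014], [0, 0, 0.008], [0, 0, 0.004], [0, 0, 0.002]], "delta_rot": [[0, 0, 0], [0, 0, 0], [0, 0, 0], [0, 0, 0], [0, 0, 0]]}}

```text
t: 31.5
tcp_pos: [0.4734, 0.378, -0.009]
eef_rot: [-3.14, 0.002, 1.288]
wrist_force: [-8.3, -4.7, 19.8]
finger_gap: 0.0401
finger_force: 30.0
```

>>> {"name": "send_rows", "arguments": {"jaw": [-1, -1, -1], "travel": [[0, 0, 0.001], [0, 0, 0], [0, 0, 0]], "delta_rot": [[0, 0, 0], [0, 0, 0], [0, 0, 0]]}}

```text
t: 31.8
tcp_pos: [0.4742, 0.3785, -0.009]
eef_rot: [-3.141, 0.001, 1.288]
wrist_force: [-5.2, -3.4, 11.2]
finger_gap: 0.0397
finger_force: 30.0
```

In contact. Release, rise and check.

>>> {"name": "send_rows", "arguments": {"jaw": [0.2, 0.2, 0.2, 0.2, 0.2], "travel": [[0, 0, 0], [0, 0, 0], [0, 0, 0], [0, 0, -0.02], [0, 0, -0.04]], "delta_rot": [[0, 0, 0], [0, 0, 0], [0, 0, 0], [0, 0, 0], [0, 0, 0]]}}

```text
t: 32.3
tcp_pos: [0.4712, 0.3765, 0.0462]
eef_rot: [-3.136, 0.006, 1.288]
wrist_force: [-0.3, -1.0, 0.1]
finger_gap: 0.0519
finger_force: 0.0
```

>>> {"name": "send_rows", "arguments": {"jaw": [0.2, 0.2, 0.2, 0.2, 0.2], "travel": [[0, 0, -0.045], [0, 0, -0.045], [0, 0, -0.045], [-0.04, 0, -0.03], [-0.04, 0, 0]], "delta_rot": [[0, 0, 0], [0, 0, 0], [0, 0, 0], [0, 0, 0], [0, 0, 0]]}}

```text
t: 32.8
tcp_pos: [0.4548, 0.3028, 0.2207]
eef_rot: [3.134, -0.007, 1.29]
wrist_force: [1.2, -0.2, -0.1]
finger_gap: 0.052
finger_force: 0.0
```

>>> {"name": "send_rows", "arguments": {"jaw": [0.2, 0.2, 0.2, 0.2, 0.2], "travel": [[-0.04, -0.02, 0], [0, -0.02, 0], [0, 0, 0], [0, 0, 0], [0, 0, 0]], "delta_rot": [[0, 0, 0], [0, 0, 0], [0, 0, 0], [0, 0, 0], [0, 0, 0]]}}

```text
t: 33.3
tcp_pos: [0.4034, 0.2747, 0.215]
eef_rot: [3.141, -0.0, 1.289]
wrist_force: [0.8, -0.5, -0.3]
finger_gap: 0.0521
finger_force: 0.0
```

```bash
python3 - <<'E'
from h import *
o=manip.get_obs();print(o['tcp_pos'],o['joint_velocities'].round(3))
c=cam('wrist');im=manip.read_camera('wrist')
meas(im,c,'blue',(.4748,.378),.056,50)
t=manip.read_camera('top');s=manip.read_camera('side');T=cam('top');np.save('pics/tf.npy',t)
A=cv2.resize(t[170:300,100:420],(800,325));B=np.hstack([cv2.resize(s[200:410,200:420],(288,275)),cv2.resize(im,(512,275))])
cv2.imwrite('pics/fin.png',np.vstack([A,B])[...,::-1])
for b in blobs(t[200:250,210:260].copy(),(0,90,40),(14,255,200),20)[:2]: print('bottle',cv2.boundingRect(b))
E
```

```text
[0.40338098 0.27473731 0.21496877] [ 0.001  0.011 -0.003  0.002  0.004  0.   ]
blue (337, 60, 47, 72) (473.8, 378.3, 42.9, 62.6, 74.1)
bottle (15, 18, 19, 16)
```

View pics/fin.png

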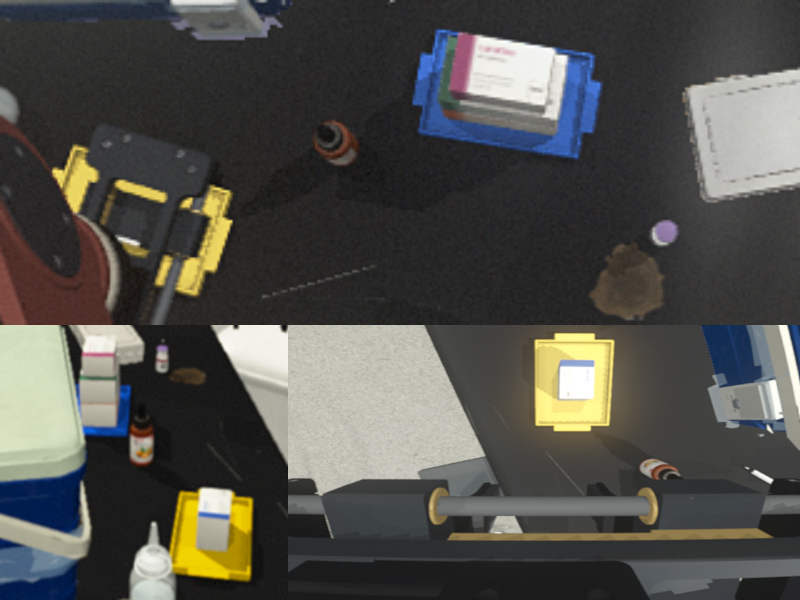

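The stack stands square in the blue tray at (415–600,30–155). The blue carton is centred in the yellow tray at (535–612,340–430). The bottle is upright, with its detected outline unchanged, and the arm is clear of everything. Handing in.

```bash
python3 -c "
from station import manip
print(manip.close_job())"
```

```text
the job is handed in; nothing more can be done
None
```

The job is handed in: the orange, green and magenta cartons are stacked centred and square in the blue tray, the blue carton is centred in the yellow tray, and the bottle is untouched.

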